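Hang up the ear defenders and test the hook with a tug

ROBOT

A 6-joint arm with a two-finger parallel gripper is mounted at the origin on the work surface. World frame = base frame: x ahead of the robot, y to its left, z up, the work surface at z = 0. Lengths are in mm, angles in degrees, forces in N, time in s.
With the tool pointing down it reaches from about 350 to 850 mm from the base axis. Payload 8.1 kg.
Tool frame: the origin (TCP) lies at the very end of the fingers, on their centre line; the grasp point (between the pads) lies 19 mm behind it (r.grip_point_offset is the distance from the TCP to the grasp point, in mm); z points along the fingers, y is the line along which they close (so a half turn about z gives the same grasp; the last joint's range is limited). The gripper opens to 85 mm and grips with 20 to 120 N. Pads are 22 mm wide; open, the fingers measure 114 mm over their backs; the gripper's body (76 mm by 85 mm) begins 54 mm behind the grasp point. The pads swing forward as they close: fully open they stand 13 mm farther back than shut.
Start: joints at [-80.065, 7.471, 85.268, -0, 87.261, -4.893], TCP at [153.573, -580.018, 231.292] pointing down, gripper open.
Joint ranges: [-169.43, 169.43], [-51.17, 129.36], [1.28, 143.12], [-76.62, 256.62], [0, 156.53], [-152.29, 152.29]. Speed limits (degrees/s): [136.94, 136.94, 159.86, 180, 180, 180].

INTERFACE

Orientations are given as [roll, pitch, yaw] about the fixed x, y, z axes, in that order (R = Rz(yaw) Ry(pitch) Rx(roll)).
In Python, from bench import status, eyes, r gives the robot as it stands.
- The arm moves only by the shell command python3 -m handwheel 'ROWS' [FORCE]. ROWS is a JSON object whose one key "series" holds a list that holds one entry, the list of rows, each a list of 7 numbers: the shift along the tool's x, y, z in cm, then the turn, a rotation vector about the tool's x, y, z in rad, then the opening, from 0 (shut) to 1 (fully open). In form: {"series": [[[tx, ty, tz, rx, ry, rz, claw], ...]]}. A call has 1 to 12 rows; each row is the pose to reach, as a shift and turn from the pose commanded when the call began, along the tool's axes at that moment; what a row does not reach only later rows make up. A row lasts 1/8 s, in which the tool goes at most 62.5 mm and 10.7 degrees, less where a joint would pass 70% of its speed; a pose out of reach is approached as far as the arm can. A call with a gripper value outside its range is refused whole. The fingers move at their own pace and stop on an object; FORCE is the grip in N (left out, the last holds). Time passes only in rows, so rows that repeat a pose let the fingers close. It gives the time, the measured TCP pose, the force, the opening and the grip force at its end, in the units of the state.
- status.sense(): the state, without advancing time (a new reading comes with each control period).
- eyes.snapshot(name): name is "scene" or "side" or "wrist"; returns a dict with "img" (384x512x3 uint8, red, green, blue), "mtx" (3x3 intrinsics, pixels), "R" (3x3) and "t" (3): a world point X has camera coordinates R X + t. Camera axes: x right, y down, z forward; pixel columns grow to the right and rows downward; lengths in mm; the calibration is good to about 2 mm. The wrist camera is an equidistant fisheye: a pixel r from the principal point sees the ray r / f radians off the axis. A picture is of the moment at which its call begins. There is no depth.
- r.hand_in(): hands the job in; it is judged then, once.
The state is a dict: "time": time; "joint_pos": joint angles; "qd": joint speeds; "joint_efforts": joint torques, N m; "tool_pos": TCP position; "tcp_rot": TCP orientation; "ft_force": force on the tool from outside, world axes, zero at the start; "wrist_torque": the same for the moment, N m; "finger_gap": finger opening in mm; "grip_force": force on a finger pad.
Only numpy, scipy, OpenCV 4.12 (cv2) and the standard library are available. Lean on these libraries where they do the work, as an engineer would, in place of code of your own. Each camera call takes 0.05 s, during which the arm holds its last target. There are 200 camera calls.

TASK

Hang the ear defenders by the middle of their headband on the hook of the bench stand, and push them right back along its arm until the band meets the backplate. Still holding the band, tug straight down gently, with a steady pull of about 10 N for a second, to be sure they are held; then let go and leave them hanging still. The hook's height is not measured, so feel for it: never load the hook with more than 25 N, and leave the other things on the bench where they are.

Things in the scene. Friction and masses are not known exactly. Their poses are not given: they have to be found in the camera images.
- ears: Ear defenders, rigid, 0.20 to 0.35 kg, standing on two grey cups, black headband above. Origin midway between the cups, level with their flat feet; z up, y from cup to cup, x across the band. Cups 56 mm (x), 76 mm tall, 48 to 87 mm out along y. Band 24 mm wide (x), 5 mm thick, an arch in y-z: centre line of radius 72 mm about z = 101 mm, its middle 37 mm flat.
- band_top (a point): Middle of the headband's underside, the part that goes on the hook: 168 mm above the ears' origin; axes as the ears'.
- band_side (a point): Where the band can be grasped from above across its 24 mm width, leaving the middle free for the hook: in the band, 38 mm from the middle along +y, 161 mm above the ears' origin. The mirrored point at -y serves as well.
- hook_stand: Steel stand fixed to the bench; its post carries a hook: a round level bar 10 mm thick along -x at y = 0, 72 mm long, end upturned. Origin on the bench under the seat: with the band right back, band_top is at x = 0, y = 0 here; x points to the post, z up. Height of the bar's top varies: 190 to 225 mm above the bench, not measured. The arm is sprung: it yields 1 mm down per 3 N.
- post_foot (a point): Foot of the stand's post, at x = 32 mm in the stand's frame, on the 10 mm thick base (130 mm wide, x = 8 to 128 mm). Post 20 mm square, top 205 mm above the bench. Its clamp is 30 mm square with a knob to +y reaching y = 40 mm, 17 to 47 mm below the top of the bar. Backplate 28 mm wide, face at x = +12 mm, from 37 mm below to 13 mm above the top of the bar.
- tip_foot (a point): Point on the bench below the hook's free end, x = -60 mm in the stand's frame, where the bar turns up and outward; the tip ends 21 mm above the top of the bar, at x = -68 mm.
- spray: Bystander: upright spray can, 64 mm across, 190 mm tall, at the back.
- tube: Bystander: upright offcut of 50 mm square steel tube, 180 mm tall, at the left side.
- square: Bystander: small steel square lying flat, 150 by 90 mm, up to 14 mm thick, near the robot.
- magnet: Bystander: square welding magnet, 50 mm wide, with a stud, 30 mm tall in all, in the middle of the bench between the places of ear defenders and stand.
- hammer: Bystander: hammer lying on the left, 260 mm long.
- disc: Bystander: grinding disc lying flat on the right, 116 mm across, 6 mm thick.
There are look-alikes about, which are no part of the job. Leave any purple look-alike of the ears alone. What is shaped like the hook_stand but orange is not meant.

How it is judged:
By the outcome, as a careful person would: the job done as asked, in the order asked, and still so for the second after the job is handed in, with the robot touching nothing.
It also fails if it takes over 67 s, if anything falls off the work surface, if the arm or the gripper's body presses on something with over 40 N, if the wrist force passes 120 N, or if a joint passes its speed limit or range.

## Working session

There is one attempt and no reset: what is moved stays moved. The work goes in short steps, Python scripts to look and compute and a shell command to move; the robot and the scene stay as the last step left them, time stands still between calls to the robot, and variables do not carry over. Pictures are saved under pics/ and viewed, at most 10 in all, crops included, and the job is handed in when it is done.

```bash
ls; mkdir -p pics
python3 - <<'E'
from bench import status, eyes, r
import cv2
for n in ("scene","side"):
    d=eyes.snapshot(n); cv2.imwrite(f"pics/{n}0.png",cv2.resize(d["img"][...,::-1],(800,600),interpolation=cv2.INTER_CUBIC))
    print(n,d["mtx"].tolist(),d["R"].tolist(),d["t"].tolist())
s=status.sense(); print(s)
E
```

```text
pics
scene [[423.8317972403736, 0.0, 258.90045630587144], [0.0, 423.8317972403736, 188.93627267495785], [0.0, 0.0, 1.0]] [[-0.8451854778739012, 0.5341330159367026, 0.01906382116541503], [0.3900718137810296, 0.6408291037278292, -0.66119742884328], [-0.36538402822871513, -0.551398205566312, -0.7499696865964707]] [407.8925246737006, -76.63663130204058, 1509.3137111873848]
side [[389.70312438024337, 0.0, 263.0046812851413], [0.0, 389.70312438024337, 190.4508715459308], [0.0, 0.0, 1.0]] [[-0.9150433262759932, -0.4033442222503436, -0.003024799998605467], [-0.29820064982218325, 0.6815219516408352, -0.6682845216502434], [0.27161016822533307, -0.6106072942644334, -0.7438996227366119]] [441.5515011258738, 255.38536978943296, 1255.9797474470283]
{'time': 0.1, 'joint_pos': array([-8.00642469e+01,  7.51038240e+00,  8.53224196e+01,  4.14596861e-04,
        8.72623975e+01, -4.89325222e+00]), 'qd': array([ 0.05247715,  0.00168891, -0.09595096,  0.01171293,  0.0441316 ,
        0.01063749]), 'joint_efforts': array([ 9.85862862e-04, -5.70952427e+01, -5.01940799e+01, -1.29947944e-04,
        8.08407407e-03,  8.25536802e-06]), 'tool_pos': array([ 153.49798909, -579.52343235,  230.35943747]), 'tcp_rot': array([-1.79905183e+02, -8.53305744e-03,  1.48289781e+01]), 'ft_force': array([ 0.45748216, -0.41583103, -0.7161768 ]), 'wrist_torque': array([-0.01461313,  0.00519992, -0.02305856]), 'grip_force': 0.0, 'finger_gap': 85.39180842040905}
```

View pics/scene0.png

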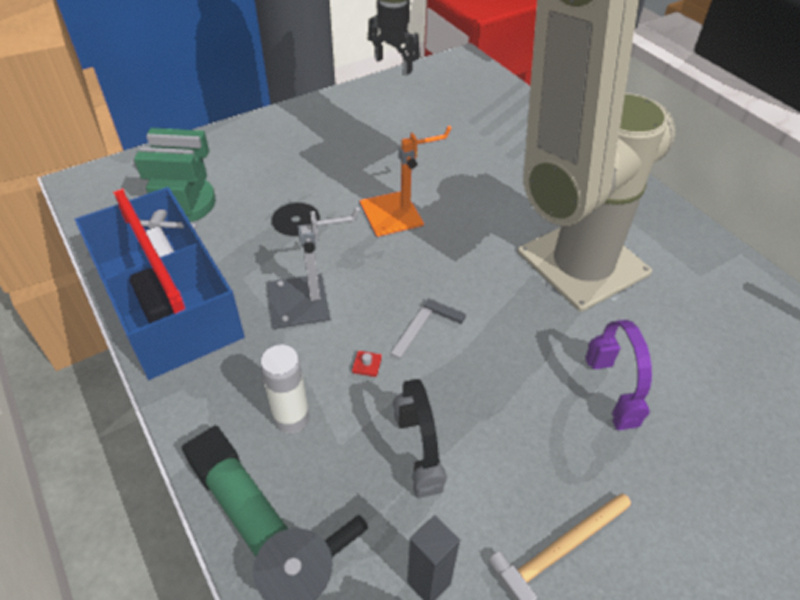

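View pics/side0.png

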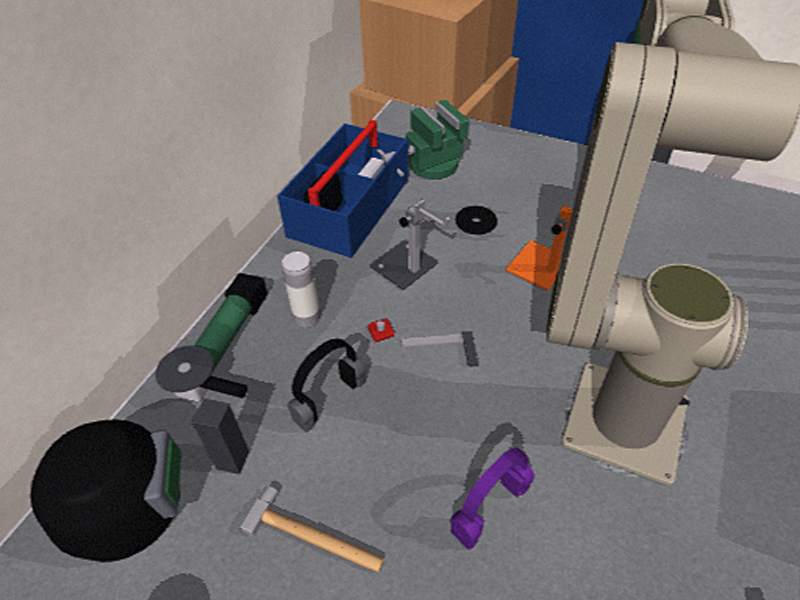

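Scene view: black ears at about (420,435), grey stand with its post at (312,260) and tip at (357,212), and the magnet at (367,362). The orange stand and purple ears are the decoys. Side view: ears at (330,380), stand at (413,240). Next I'll enlarge both for picking points.

Run:
```python
from bench import status, eyes, r
import cv2, numpy as np
T={}
c={"scene":[(165,130),(220,238)],"side":[(222,118),(165,210)]}
rows=[]
for n in c:
    im=eyes.snapshot(n)["img"][...,::-1]
    rows.append(np.hstack([cv2.resize(im[y:y+80,x:x+107],(400,299),interpolation=cv2.INTER_CUBIC) for x,y in c[n]]))
cv2.imwrite("pics/mos.png",np.vstack(rows))
```

```text
(no output)
```

View pics/mos.png

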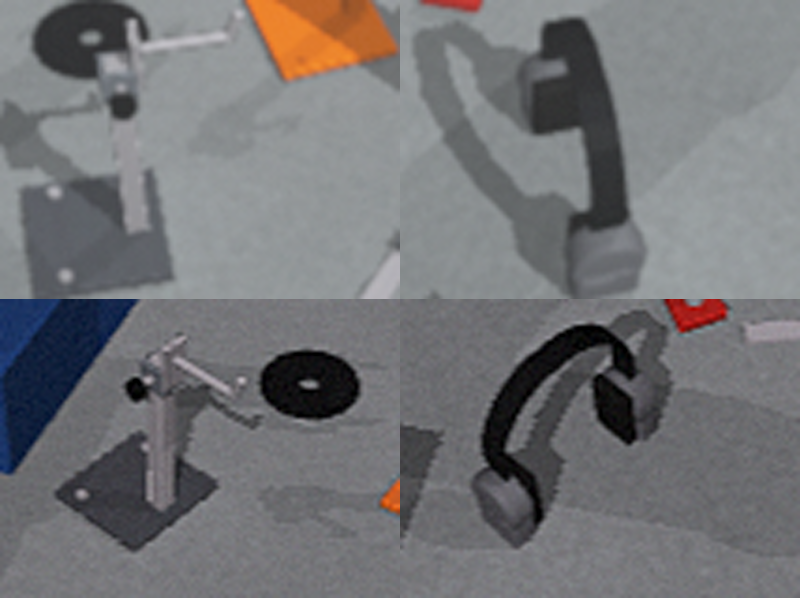

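Mosaic: the top row is the scene camera, with the stand on the left (base corners, tip top at (238,15)) and the ears on the right (cups near (555,95) and (605,255)). The bottom row is the side camera, with the stand on the left (tip (242,380)) and the ears on the right (cups (508,510) and (635,402)). I'll fit poses from these.

```bash
cat > h.py <<'E'
import numpy as np, cv2
from scipy.optimize import least_squares
from scipy.spatial.transform import Rotation as Ro
def proj(d,X):
    c=np.atleast_2d(X)@d["R"].T+d["t"]; K=d["mtx"]
    return np.c_[K[0,0]*c[:,0]/c[:,2]+K[0,2],K[1,1]*c[:,1]/c[:,2]+K[1,2]]
def fproj(d,X):
    c=np.atleast_2d(X)@d["R"].T+d["t"]; K=d["mtx"]
    rho=np.hypot(c[:,0],c[:,1]); th=np.arctan2(rho,c[:,2])
    return np.c_[K[0,0]*th*c[:,0]/rho+K[0,2],K[1,1]*th*c[:,1]/rho+K[1,2]]
def place(p,M):  # p=x,y,yaw
    c,s=np.cos(p[2]),np.sin(p[2]); M=np.atleast_2d(np.asarray(M,float))
    return np.c_[p[0]+c*M[:,0]-s*M[:,1],p[1]+s*M[:,0]+c*M[:,1],M[:,2]]
def tri(obs,x0=(500,0,50)):  # obs: list of (d,uv,proj)
    f=lambda X: np.concatenate([(P(d,X)-uv).ravel() for d,uv,P in obs])
    o=least_squares(f,x0); return o.x,np.abs(o.fun).max()
E
python3 - <<'E'
from bench import eyes
from h import *
S=eyes.snapshot("scene");D=eyes.snapshot("side"); k=107/400
def t(x,y,ox,oy): return np.array([x*k+ox-.4,y*k+oy-.4])
ss=lambda x,y:t(x,y,165,130); ds=lambda x,y:t(x,y-299,222,118)
se=lambda x,y:t(x-400,y,220,238); de=lambda x,y:t(x-400,y-299,165,210)
pts={"c8-":(ss(152,170),ds(217,486)),"c8+":(ss(174,280),ds(136,550)),"c128-":(ss(22,187),ds(143,432)),
"tip":(ss(238,15),ds(242,380)),"bar_root":(ss(143,48),ds(180,358)),"elbow":(ss(228,37),ds(233,393)),"plate_top":(ss(133,20),ds(183,338)),
"cupA":(se(555,95),de(635,402)),"cupB":(se(605,255),de(508,510))}
for n,(a,b) in pts.items():
    x,e=tri([(S,a,proj),(D,b,proj)]); print(n,x.round(1),round(e,2))
m=np.array([[8,-65,10],[8,65,10],[128,-65,10]])
def f(p):
    X=place(p,np.vstack([m,[[-68,0,p[3]+21]]])); ks=["c8-","c8+","c128-","tip"]
    return np.r_[(proj(S,X)-[pts[q][0] for q in ks]).ravel(),(proj(D,X)-[pts[q][1] for q in ks]).ravel()]
o=least_squares(f,[600,-200,-.5,205]);print(o.x.round(2),np.degrees(o.x[2]),o.fun.round(1))
E
```

```text
c8- [ 529.6 -272.2    5.1] 0.01
c8+ [ 572.  -151.9    0.7] 0.75
c128- [ 6.389e+02 -3.206e+02  2.000e-01] 0.39
tip [ 478.1 -186.9  236. ] 0.5
bar_root [ 551.1 -213.6  215.4] 0.87
elbow [ 487.1 -189.   215.3] 0.56
plate_top [ 551.9 -224.6  234.4] 0.1
cupA [558.9 129.   22.2] 1.34
cupB [603.4 268.   31.4] 0.66
[ 5.4270e+02 -2.0559e+02 -3.5000e-01  2.1875e+02] -20.155555000017483 [ 0.7 -0.7  0.1 -1.5  0.3 -0.3  0.4 -0.4  0.2 -0.3 -1.  -0.1 -1.5  0.
 -0.8  0.4]
```

```bash
cat >> h.py <<'E'
def delta(s,pos,yaw,rp=(180,0)):
    R0=Ro.from_euler("xyz",s["tcp_rot"],degrees=True); R1=Ro.from_euler("xyz",[rp[0],rp[1],yaw],degrees=True)
    return (R0.inv().apply(np.array(pos)-s["tool_pos"])/10).round(2),(R0.inv()*R1).as_rotvec().round(3)
E
python3 - <<'E'
from bench import status
from h import *
s=status.sense(); print(delta(s,[480,-200,420],70)); print(delta(s,[250,-500,420],30))
E
```

```text
(array([ 41.28, -28.37, -18.89]), array([-0.001, -0.   , -0.963]))
(array([ 11.37,  -5.26, -18.9 ]), array([-0.001, -0.   , -0.265]))
```

```bash
python3 -m handwheel '{"series":[[[0,0,-6,0,0,0,1],[0,0,-12,0,0,-0.1,1],[4,-2.8,-18,0,0,-0.25,1],[9,-6,-18.9,0,0,-0.4,1],[14,-9.5,-18.9,0,0,-0.55,1],[19,-13,-18.9,0,0,-0.7,1],[24,-16.5,-18.9,0,0,-0.85,1],[29,-20,-18.9,0,0,-0.963,1],[34,-23.4,-18.9,0,0,-0.963,1],[38,-26.2,-18.9,0,0,-0.963,1],[41.3,-28.4,-18.9,0,0,-0.963,1],[41.3,-28.4,-18.9,0,0,-0.963,1]]]}'
python3 - <<'E'
from bench import status, eyes
import cv2
d=eyes.snapshot("wrist"); cv2.imwrite("pics/w1.png",cv2.resize(d["img"][...,::-1],(800,600),interpolation=cv2.INTER_CUBIC))
import pickle; pickle.dump(d,open("w1.pkl","wb"))
print((-d["R"].T@d["t"]).round(1),d["R"].round(2).tolist(),d["mtx"].round(1).tolist())
E
```

```text
time: 1.8
tool_pos: [481.4, -197.6, 420.0]
tcp_rot: [-180.0, -0.0, 70.2]
ft_force: [-0.3, 0.1, -0.8]
finger_gap: 85.2
grip_force: 0.0
[ 504.8 -132.6  562.2] [[0.94, -0.34, -0.0], [-0.32, -0.91, 0.27], [-0.09, -0.25, -0.96]] [[297.3, 0.0, 255.8], [0.0, 297.3, 187.1], [0.0, 0.0, 1.0]]
```

View pics/w1.png

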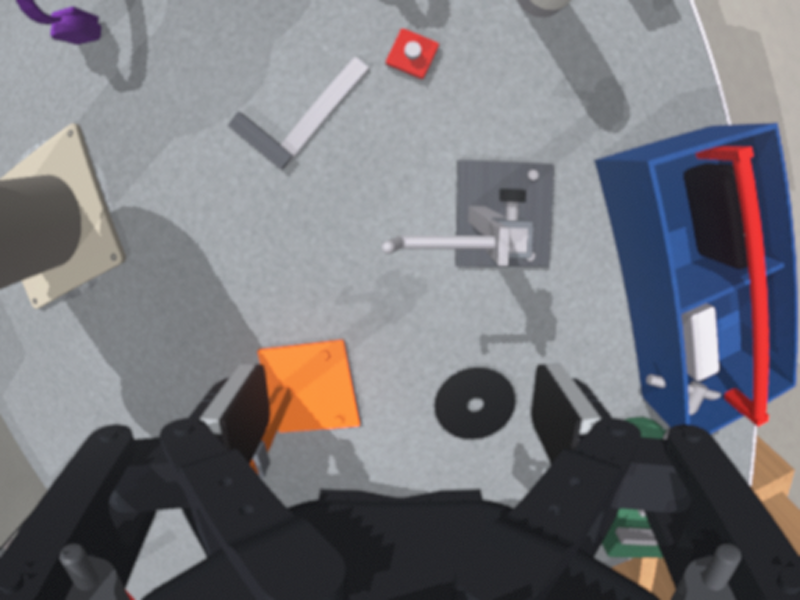

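Wrist view 1: the stand's bar runs from its tip at (390,245) to the backplate at (498,243). The base corners are (458,160), (554,163), (551,268) and (457,266), and the knob (+y) is at (512,194). Now I'll refine the stand fit and work out the move to the ears.

Run:
```python
from bench import status,eyes
import pickle
from h import *
w=pickle.load(open("w1.pkl","rb")); S=eyes.snapshot("scene");D=eyes.snapshot("side"); k=107/400
uv=np.array([[458,160],[554,163],[551,268],[457,266],[498,224],[498,262],[387,245]])*.64-.2
t=lambda x,y,ox,oy: np.array([x*k+ox-.4,y*k+oy-.4])
def f(p):
    h=p[3]; X=place(p,[[8,65,10],[128,65,10],[128,-65,10],[8,-65,10],[12,14,h+13],[12,-14,h+13],[-68,0,h+19]])
    a=(fproj(w,X)-uv).ravel()
    T=place(p,[[-68,0,h+19],[12,0,h]])
    b=np.r_[(proj(S,T)-[t(238,15,165,130),t(143,48,165,130)]).ravel(),(proj(D,T)-[t(242,81,222,118),t(180,59,222,118)]).ravel()]
    return np.r_[a,b]
o=least_squares(f,[543,-206,-.35,217],loss="soft_l1"); print(o.x.round(2),np.degrees(o.x[2]).round(2),f(o.x).round(1))
s=status.sense(); print(delta(s,[590,160,420],72));
```

```text
[ 5.4189e+02 -2.0576e+02 -3.4000e-01  2.1802e+02] -19.53 [-0.3 -0.9  0.3 -0.3 -1.  -1.  -0.7 -0.1  0.5  0.9 -0.5  0.6  1.   0.2
  0.6 -0.  -0.3 -0.4 -0.5  1.  -1.3  0.8]
(array([ 3.762e+01, -1.970e+00,  1.000e-02]), array([-0.   ,  0.   , -0.035]))
```

```bash
python3 -m handwheel '{"series":[[[6,-1,0,0,0,0,1],[12,-1,0,0,0,0,1],[18,-1,0,0,0,0,1],[24,-1,0,0,0,0,1],[30,-1,0,0,0,0,1],[34,-1,0,0,0,0,1],[36,-1,0,0,0,0,1],[36,-1,0,0,0,0,1],[36,-1,0,0,0,0,1]]]}'
python3 - <<'E'
from bench import status, eyes
import cv2,pickle
d=eyes.snapshot("wrist"); cv2.imwrite("pics/w2.png",cv2.resize(d["img"][...,::-1],(800,600),interpolation=cv2.INTER_CUBIC))
pickle.dump(d,open("w2.pkl","wb"))
E
```

```text
time: 3.08
tool_pos: [593.8, 140.2, 420.6]
tcp_rot: [180.0, 0.0, 69.9]
ft_force: [0.1, -1.0, 0.7]
finger_gap: 85.4
grip_force: 0.0
```

View pics/w2.png

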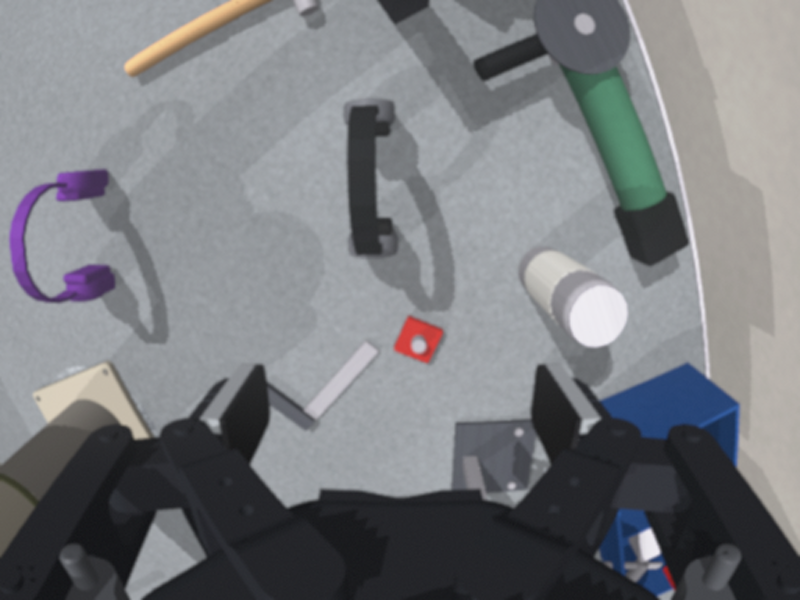

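Wrist view 2: black ears' band from (363,107) to (368,252), magnet (418,340), spray can (590,315) well clear of the route. I'll take a second, closer wrist view and fit the band's edges in both.

```bash
python3 -m handwheel '{"series":[[[-3,-0.5,4,0,0,0,1],[-5.5,-1,8,0,0,0,1],[-5.5,-1,8,0,0,0,1],[-5.5,-1,8,0,0,0,1]]]}'
python3 - <<'E'
from bench import status, eyes
import cv2,pickle,numpy as np
d=eyes.snapshot("wrist"); pickle.dump(d,open("w3.pkl","wb"))
w2=pickle.load(open("w2.pkl","rb"))["img"]
a=cv2.resize(w2[50:180,190:290],(400,520),interpolation=cv2.INTER_CUBIC)
b=cv2.resize(d["img"][0:195,180:330],(400,520),interpolation=cv2.INTER_CUBIC)
cv2.imwrite("pics/w3.png",np.hstack([a,b])[...,::-1])
E
```

```text
time: 3.62
tool_pos: [566.3, 93.1, 342.4]
tcp_rot: [179.9, -0.1, 69.9]
ft_force: [0.5, 0.3, 0.8]
finger_gap: 85.4
grip_force: 0.0
```

View pics/w3.png

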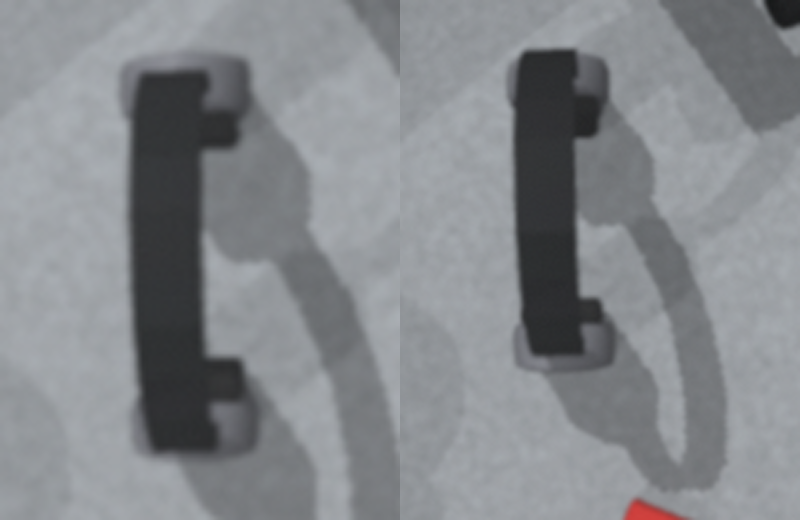

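Picture: the enlarged band in both wrist views. Left tile spans rows 75–450, columns 131–213; right tile spans rows 50–353, columns 515–583. The edges are clean against the grey bench, so I'll fit them automatically.

```bash
cat > fit.py <<'E'
import pickle
from h import *
V=[]
for n,(x0,x1,y0,y1) in {"w2":(205,260,66,164),"w3":(200,262,16,134)}.items():
    d=pickle.load(open(n+".pkl","rb")); g=d["img"].mean(2); m=(g<75).astype(np.uint8); m[:y0]=0;m[y1:]=0;m[:,:x0]=0;m[:,x1:]=0
    nl,lab,st,_=cv2.connectedComponentsWithStats(m); i=1+st[1:,4].argmax(); m=lab==i
    vs=np.where(m.sum(1)>8)[0]; L=[];R=[]
    for v in vs[4:-4]:
        u=np.where(m[v])[0]; 
        def sub(a,b): return a+(75-g[v,a])/(g[v,b]-g[v,a])*(b-a)
        L.append((v,sub(u[0],u[0]-1))); R.append((v,sub(u[-1],u[-1]+1)))
    q=len(vs)//3; V.append((d,np.array(L),np.array(R)[q:-q],vs[0]-.5,vs[-1]+.5)); print(n,st[i],vs[0],vs[-1])
half=18.5
a=np.linspace(0,np.pi/2,40)
def curve(rad,x):   # arch: quarter arcs + flat top at 101+69.5.. centre line z
    # centre line circle radius 72 about z=101; flat middle of 37 mm
    th=np.linspace(-np.pi/2,np.pi/2,161); y=rad*np.sin(th); z=101+rad*np.cos(th)
    zf=101+np.sqrt(72**2-half**2)+(rad-72); f=np.abs(y)<half*rad/72; z[f]=np.minimum(z[f],zf)
    return np.c_[np.full_like(y,x),y,z]
def res(p):
    out=[]
    for d,L,R,v0,v1 in V:
        P=[[fproj(d,place(p,curve(r,x))+[0,0,p[3]]) for r in (69.5,74.5)] for x in (-12,12)]
        def at(pl,vv): 
            o=np.argsort(pl[:,1]); return np.interp(vv,pl[o,1],pl[o,0])
        out+=[np.min([at(q,L[:,0]) for q in P[0]],0)-L[:,1], np.max([at(q,R[:,0]) for q in P[1]],0)-R[:,1]]
        A=np.vstack(P[0]+P[1]); out+=[[3*(A[:,1].min()-v0),3*(A[:,1].max()-v1)]]
    return np.concatenate(out)
o=least_squares(res,[581,198,-.31,0],loss="soft_l1"); p=o.x
print(p.round(1),np.degrees(p[2]).round(2),"rms",np.sqrt((o.fun**2).mean()).round(2))
for w in V[0:0]: pass
np.save("ears.npy",p)
o3=least_squares(lambda q:res(np.r_[q,0]),p[:3],loss="soft_l1"); print("z=0:",o3.x.round(2),np.degrees(o3.x[2]).round(2),np.sqrt((o3.fun**2).mean()).round(2))
E
python3 fit.py
python3 - <<'E'
from bench import status
from h import *
s=status.sense()
p=np.load("ears.npy"); g=place(p,[0,-38,161])[0]; print("grasp",g, "yaw",np.degrees(p[2])+90)
y=np.degrees(p[2])+90
for z in (161-19+60,161-19): print(delta(s,[g[0],g[1],z],y))
E
```

```text
w2 [ 223   68   29   95 1762] 68 162
w3 [ 223   19   34  115 2691] 19 132
[ 5.816e+02  2.031e+02 -3.000e-01 -1.740e+01] -18.69 rms 0.8
z=0: [ 5.8325e+02  2.0246e+02 -3.3000e-01] -18.88 0.94
grasp [569.42717926 167.14675133 161.        ] yaw 71.31339239336208
(array([ 6.97, -2.34, 14.14]), array([ 0.004, -0.002, -0.024]))
(array([ 6.96, -2.37, 20.14]), array([ 0.004, -0.002, -0.024]))
```

```bash
cat >> fit.py <<'E'
from bench import eyes
E=[]
for n,(x0,y0,w,h) in {"scene":(250,238,50,70),"side":(180,212,55,70)}.items():
    d=eyes.snapshot(n); g=d["img"].astype(float).mean(2)[y0:y0+h,x0:x0+w]; m=(g<(62 if n=="scene" else 45)).astype(np.uint8)
    nl,lab,st,_=cv2.connectedComponentsWithStats(m); i=1+st[1:,4].argmax(); x,y,ww,hh,A=st[i]
    E.append((n,d,x+x0-.5,x+x0+ww-.5,y+y0-.5)); print(n,st[i],x+x0,y+y0)
def ext(p):
    out=[]
    for n,d,ul,ur,vt in E:
        A=np.vstack([proj(d,place(p,curve(r,x))+[0,0,p[3]]) for r in (69.5,74.5) for x in (-12,12)])
        out+=[A[:,1].min()-vt, (A[:,0].max()-ur) if n=="scene" else (A[:,0].min()-ul)]
    return np.array(out)
for wt in (2,6):
    o=least_squares(lambda p:np.r_[res(p),wt*ext(p)],p,loss="soft_l1"); print(wt,o.x.round(2),np.degrees(o.x[2]).round(2),ext(o.x).round(2),np.sqrt((res(o.x)**2).mean()).round(2))
print("z0",ext(np.r_[o3.x,0]).round(2))
f=res(o.x);i=0
for d,L,R,*_ in V:
    for k in (len(L),len(R),2): print(f[i:i+k][::max(1,k//8)].round(1)); i+=k
E
python3 fit.py
```

```text
w2 [ 223   68   29   95 1762] 68 162
w3 [ 223   19   34  115 2691] 19 132
[ 5.816e+02  2.031e+02 -3.000e-01 -1.740e+01] -18.69 rms 0.8
z=0: [ 5.8325e+02  2.0246e+02 -3.3000e-01] -18.88 0.94
scene [  5   5  22  33 430] 255 243
side [  7   5  41  54 473] 187 217
2 [ 5.8194e+02  2.0275e+02 -3.3000e-01 -1.2950e+01] -18.72 [1.74 4.36 3.09 0.35] 0.72
6 [ 5.8247e+02  2.0210e+02 -3.3000e-01 -6.1400e+00] -18.78 [ 0.21  4.17  1.55 -0.03] 0.75
z0 [-0.89  4.09  0.34 -0.64]
[-0.  -0.4 -0.6 -0.6 -0.5 -0.4 -0.4 -0.5  0.1]
[1.2 1.2 1.6 1.6 1.7 1.5 1.6 1.7 1.6]
[-1.  0.]
[ 0.4  0.6 -0.2 -0.4 -0.3 -0.2 -0.3 -0.2  0. ]
[1.  0.9 1.1 0.9 0.9 0.9 1.2 1.5 1.5 1.3]
[1.9 2.6]
```

The z fit agrees with the ears standing on the bench: side and scene apex residuals are under 1 px at z=0. Ears are at about (582.6, 202.4), yaw -18.8°. I'm grasping on the -y side because the hook's knob is at +y.

```bash
python3 -m handwheel '{"series":[[[3,-1,3,0,0,-0.024,1],[6,-2,8,0,0,-0.024,1],[6.94,-2.25,13,0,0,-0.024,1],[6.94,-2.25,17,0,0,-0.024,1],[6.94,-2.25,20.1,0,0,-0.024,1],[6.94,-2.25,20.1,0,0,-0.024,1],[6.94,-2.25,20.1,0,0,-0.024,1]]]}' && python3 -c "
from bench import status;s=status.sense();print(s['ft_force'],s['finger_gap'])"
```

```text
time: 4.65
tool_pos: [569.8, 167.1, 141.7]
tcp_rot: [179.8, -0.1, 71.4]
ft_force: [-0.3, 0.8, 0.6]
finger_gap: 85.4
grip_force: 0.0
[-0.26312007  0.81458978  0.64358944] 85.36710251178829
```

```bash
python3 -m handwheel '{"series":[[[0,0,0,0,0,0,0.4],[0,0,0,0,0,0,0.3],[0,0,0,0,0,0,0.2],[0,0,0,0,0,0,0.1],[0,0,0,0,0,0,0],[0,0,0,0,0,0,0],[0,0,0,0,0,0,0],[0,0,0,0,0,0,0]]]}' 100; python3 -m handwheel '{"series":[[[0,0,-1,0,0,0,0],[0,0,-2,0,0,0,0],[0,0,-4,0,0,0,0],[0,0,-4,0,0,0,0],[0,0,-4,0,0,0,0]]]}'
python3 - <<'E'
from bench import eyes
import cv2,numpy as np,pickle
a=eyes.snapshot("wrist"); pickle.dump(a,open("w4.pkl","wb")); b=eyes.snapshot("side")["img"]
b=cv2.resize(b[180:300,150:260],(400,436),interpolation=cv2.INTER_CUBIC); a=cv2.resize(a["img"][60:340,120:376],(400,436))
cv2.imwrite("pics/g1.png",np.hstack([a,b])[...,::-1])
E
```

```text
time: 5.65
tool_pos: [568.8, 166.5, 140.0]
tcp_rot: [179.9, -0.0, 71.4]
ft_force: [0.4, -0.8, 5.8]
finger_gap: 22.1
grip_force: 97.7
time: 6.28
tool_pos: [568.3, 166.6, 179.5]
tcp_rot: [180.0, -0.0, 71.4]
ft_force: [-0.7, -0.1, -3.4]
finger_gap: 22.1
grip_force: 98.1
```

View pics/g1.png

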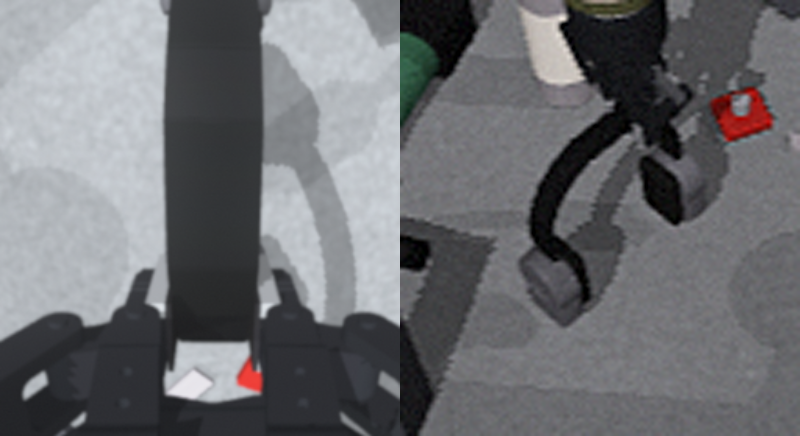

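The picture shows the band held square between the fingers and the cups lifted clear of the bench. The flat facet's edges are at tile rows 48 and 122. I'll check the band's place in the hand, then plan a carry high over the hook.

```bash
cat > plan.py <<'E'
import sys
from bench import status
from h import *
st=np.array([541.9,-205.8,np.radians(-19.53)]); OFF=38.4; UP=28.
s=status.sense(); R=Ro.from_euler("xyz",s["tcp_rot"],degrees=True)
mid=s["tool_pos"]+R.apply([OFF,0,-UP]); c,n=np.cos(st[2]),np.sin(st[2]); d=mid[:2]-st[:2]
print("band_top in stand",np.round([c*d[0]+n*d[1],-n*d[0]+c*d[1],mid[2]],1),"F",s["ft_force"].round(2),"rot",s["tcp_rot"].round(2))
if len(sys.argv)>3:
    X=place(st,[float(sys.argv[1]),float(sys.argv[2]),float(sys.argv[3])])[0]
    print("move",*delta(s,X-Ro.from_euler("xyz",[180,0,70.47],degrees=True).apply([OFF,0,-UP]),70.47))
E
python3 plan.py -30 0 428
python3 - <<'E'
import pickle
from h import *
from bench import status
d=pickle.load(open("w4.pkl","rb"));s=status.sense();R=Ro.from_euler("xyz",s["tcp_rot"],degrees=True)
for y in (-18.5,18.5):print(fproj(d,s["tool_pos"]+R.apply([38.4+y,0,-33.])).round(1))
print("seen v 138.3, 90.8 u~256")
E
```

```text
band_top in stand [-100.7  397.9  206.5] F [-0.65  0.28 -3.45] rot [-1.7994e+02  3.0000e-02  7.1380e+01]
move [-39.91   6.35 -22.13] [-0.001  0.001  0.016]
[[254.7 231. ]]
[[254.7 139. ]]
seen v 138.3, 90.8 u~256
```

The facet edge seen at v=138.3 against 139 predicted puts the band where expected in the hand, to within 1 mm. Raising and carrying.

```bash
python3 -m handwheel '{"series":[[[0,0,-2,0,0,0,0],[0,0,-5,0,0,0,0],[0,0,-9,0,0,0,0],[0,0,-13,0,0,0,0],[0,0,-17,0,0,0,0],[0,0,-20,0,0,0,0],[0,0,-22,0,0,0,0],[-1.5,0.2,-22.1,0,0,0.016,0],[-4,0.6,-22.1,0,0,0.016,0],[-7,1.1,-22.1,0,0,0.016,0],[-11,1.7,-22.1,0,0,0.016,0],[-15,2.4,-22.1,0,0,0.016,0]]]}'; python3 plan.py -30 0 428
```

```text
time: 7.88
tool_pos: [542.0, 14.9, 399.3]
tcp_rot: [-179.9, 0.0, 70.4]
ft_force: [0.9, 0.3, -2.7]
finger_gap: 21.6
grip_force: 98.3
band_top in stand [-73.6 246.4 427.3] F [ 0.89  0.27 -2.69] rot [-1.7992e+02  4.0000e-02  7.0420e+01]
move [-24.64   4.39  -0.06] [-0.001  0.001 -0.001]
```

```bash
python3 -m handwheel '{"series":[[[-4,0.7,0,0,0,0,0],[-8,1.4,0,0,0,0,0],[-12,2.1,0,0,0,0,0],[-16,2.8,0,0,0,0,0],[-20,3.5,0,0,0,0,0],[-23,4.1,0,0,0,0,0],[-24.6,4.4,0,0,0,0,0],[-24.6,4.4,0,0,0,0,0],[-24.6,4.4,0,0,0,0,0]]]}'; python3 plan.py -30 0 250
```

```text
time: 9.0
tool_pos: [502.4, -228.9, 400.2]
tcp_rot: [-180.0, -0.0, 70.5]
ft_force: [-0.5, 1.1, -3.3]
finger_gap: 21.8
grip_force: 98.3
band_top in stand [-29.6   3.4 428.2] F [-0.53  1.11 -3.26] rot [-1.7999e+02 -3.0000e-02  7.0500e+01]
move [-0.35 -0.04 17.82] [-0.    -0.001  0.   ]
```

```bash
python3 -m handwheel '{"series":[[[-0.3,0,1.5,0,0,0,0],[-0.3,0,4,0,0,0,0],[-0.3,0,7,0,0,0,0],[-0.3,0,10,0,0,0,0],[-0.3,0,13,0,0,0,0],[-0.3,0,15.5,0,0,0,0],[-0.3,0,17,0,0,0,0],[-0.3,0,17.8,0,0,0,0],[-0.3,0,17.8,0,0,0,0],[-0.3,0,17.8,0,0,0,0]]]}'; python3 plan.py -30 0 235;  python3 - <<'E'
from bench import eyes
import cv2,numpy as np
f=lambda i:cv2.resize(i,(400,300),interpolation=cv2.INTER_CUBIC)
a=eyes.snapshot("scene")["img"][118:218,150:283]; b=eyes.snapshot("side")["img"][95:195,205:338]
c=eyes.snapshot("wrist")["img"]; d=c[200:350,150:350]
cv2.imwrite("pics/p1.png",np.vstack([np.hstack([f(a),f(b)]),np.hstack([f(c),f(d)])])[...,::-1])
E
```

```text
time: 10.25
tool_pos: [501.8, -232.9, 223.5]
tcp_rot: [179.9, 0.0, 70.5]
ft_force: [0.3, -1.6, -2.9]
finger_gap: 21.5
grip_force: 98.3
band_top in stand [-28.8  -0.5 251.5] F [ 0.26 -1.56 -2.91] rot [1.799e+02 2.000e-02 7.047e+01]
move [ 0.05 -0.13  1.65] [ 0.002  0.    -0.   ]
```

View pics/p1.png

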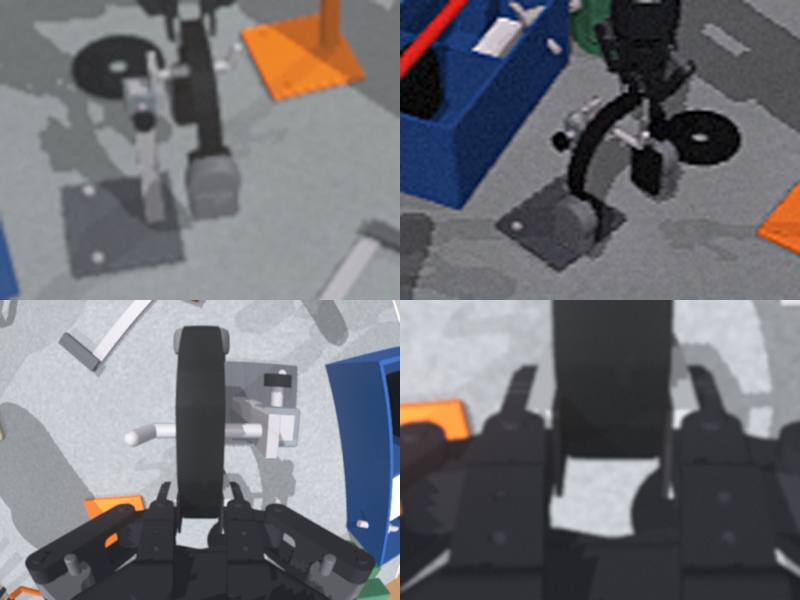

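The picture shows the bar passing under the band between the tip (wrist tile (130,437)) and the backplate (270,435), with the cups either side of it. Now I'll lower and feel for contact.

```bash
python3 -m handwheel '{"series":[[[0,0,0.5,0,0,0,0],[0,0,1.1,0,0,0,0],[0,0,1.7,0,0,0,0],[0,0,2.1,0,0,0,0],[0,0,2.3,0,0,0,0],[0,0,2.3,0,0,0,0],[0,0,2.3,0,0,0,0]]]}'; python3 plan.py
python3 -m handwheel '{"series":[[[0,0,0.1,0,0,0,0],[0,0,0.2,0,0,0,0],[0,0,0.3,0,0,0,0],[0,0,0.4,0,0,0,0],[0,0,0.4,0,0,0,0],[0,0,0.4,0,0,0,0]]]}'; python3 plan.py
```

```text
time: 11.28
tool_pos: [501.4, -232.7, 199.6]
tcp_rot: [180.0, 0.0, 70.5]
ft_force: [-0.4, 0.3, -3.3]
finger_gap: 22.0
grip_force: 98.3
band_top in stand [-29.2  -0.5 227.6] F [-0.43  0.33 -3.3 ] rot [1.7997e+02 1.0000e-02 7.0460e+01]
time: 12.02
tool_pos: [501.3, -232.6, 195.3]
tcp_rot: [-180.0, 0.0, 70.5]
ft_force: [0.7, -0.1, -2.8]
finger_gap: 22.0
grip_force: 98.3
band_top in stand [-29.3  -0.5 223.3] F [ 0.7  -0.1  -2.77] rot [-180.      0.     70.46]
```

```bash
python3 -m handwheel '{"series":[[[0,0,0.1,0,0,0,0],[0,0,0.2,0,0,0,0],[0,0,0.2,0,0,0,0],[0,0,0.2,0,0,0,0]]]}'; python3 plan.py
python3 -m handwheel '{"series":[[[0,0,0.1,0,0,0,0],[0,0,0.2,0,0,0,0],[0,0,0.2,0,0,0,0],[0,0,0.2,0,0,0,0]]]}'; python3 plan.py
```

```text
time: 12.52
tool_pos: [501.3, -232.6, 193.3]
tcp_rot: [-180.0, -0.0, 70.5]
ft_force: [-0.2, -0.4, -3.6]
finger_gap: 22.0
grip_force: 98.3
band_top in stand [-29.3  -0.4 221.3] F [-0.21 -0.42 -3.56] rot [-180.     -0.     70.46]
time: 13.02
tool_pos: [501.4, -232.6, 191.5]
tcp_rot: [180.0, -0.0, 70.5]
ft_force: [-0.7, 1.2, -0.1]
finger_gap: 21.8
grip_force: 98.9
band_top in stand [-29.2  -0.4 219.5] F [-0.72  1.19 -0.11] rot [179.98  -0.    70.47]
```

Contact: Fz rose from -3.3 to -0.1 N at band height ≈220 mm, close to the 218 measured. Now I'll slide back along the bar, slowly at the end.

```bash
python3 -m handwheel '{"series":[[[0,0.3,0,0,0,0,0],[0,0.7,0,0,0,0,0],[0,1.1,0,0,0,0,0],[0,1.5,0,0,0,0,0],[0,1.9,0,0,0,0,0],[0,2.2,0,0,0,0,0],[0,2.4,0,0,0,0,0],[0,2.5,0,0,0,0,0],[0,2.5,0,0,0,0,0],[0,2.5,0,0,0,0,0]]]}'; python3 plan.py
python3 -m handwheel '{"series":[[[0,0.05,0,0,0,0,0],[0,0.1,0,0,0,0,0],[0,0.15,0,0,0,0,0],[0,0.2,0,0,0,0,0],[0,0.2,0,0,0,0,0],[0,0.2,0,0,0,0,0]]]}'; python3 plan.py
```

```text
time: 14.28
tool_pos: [525.0, -241.0, 191.4]
tcp_rot: [180.0, 0.0, 70.5]
ft_force: [-0.5, 0.3, 1.1]
finger_gap: 21.8
grip_force: 99.1
band_top in stand [ -4.2  -0.5 219.4] F [-0.55  0.29  1.09] rot [179.97   0.    70.46]
time: 15.02
tool_pos: [526.8, -241.7, 191.3]
tcp_rot: [180.0, 0.0, 70.5]
ft_force: [-2.3, 0.2, 0.5]
finger_gap: 21.5
grip_force: 99.1
band_top in stand [ -2.3  -0.5 219.3] F [-2.32  0.2   0.53] rot [179.99   0.    70.46]
```

```bash
for i in 1; do python3 -m handwheel '{"series":[[[0,0.05,0,0,0,0,0],[0,0.1,0,0,0,0,0],[0,0.1,0,0,0,0,0],[0,0.1,0,0,0,0,0]]]}' >/dev/null; python3 plan.py; done; python3 -m handwheel '{"series":[[[0,0.05,0,0,0,0,0],[0,0.05,0,0,0,0,0],[0,0.05,0,0,0,0,0],[0,0.05,0,0,0,0,0]]]}'>/dev/null; python3 plan.py
```

```text
band_top in stand [ -1.3  -0.4 219.3] F [-1.62  1.03  0.44] rot [180.     0.    70.46]
band_top in stand [ -0.8  -0.5 219.3] F [-2.31  0.59  0.84] rot [179.99   0.    70.46]
```

```bash
python3 -m handwheel '{"series":[[[0,0.05,0,0,0,0,0],[0,0.1,0,0,0,0,0],[0,0.1,0,0,0,0,0],[0,0.1,0,0,0,0,0]]]}' >/dev/null; python3 plan.py;  python3 -m handwheel '{"series":[[[0,0.05,0,0,0,0,0],[0,0.05,0,0,0,0,0],[0,0.05,0,0,0,0,0],[0,0.05,0,0,0,0,0]]]}'>/dev/null; python3 plan.py
```

```text
band_top in stand [-1.000e-01 -5.000e-01  2.191e+02] F [-4.32  1.78  2.06] rot [-179.96   -0.     70.46]
band_top in stand [  0.   -0.4 219. ] F [-6.28  1.89  2.13] rot [-179.91   -0.     70.47]
```

The band meets the backplate: the stand-frame position is 0.0 mm and it resists with about 6 N. Now the tug.

```bash
python3 -m handwheel '{"series":[[[0,0,0.05,0,0,0,0],[0,0,0.1,0,0,0,0],[0,0,0.15,0,0,0,0],[0,0,0.2,0,0,0,0],[0,0,0.2,0,0,0,0],[0,0,0.2,0,0,0,0]]]}' >/dev/null; python3 plan.py
```

```text
band_top in stand [ 1.000e-01 -4.000e-01  2.175e+02] F [-8.36  2.39  5.57] rot [-1.7993e+02 -1.0000e-02  7.0470e+01]
```

```bash
python3 -m handwheel '{"series":[[[0,-0.03,0.05,0,0,0,0],[0,-0.05,0.12,0,0,0,0],[0,-0.05,0.18,0,0,0,0],[0,-0.05,0.23,0,0,0,0],[0,-0.05,0.23,0,0,0,0],[0,-0.05,0.23,0,0,0,0]]]}' >/dev/null; python3 plan.py
```

```text
band_top in stand [ 1.000e-01 -3.000e-01  2.161e+02] F [-7.97  3.12  8.92] rot [ 1.7998e+02 -1.0000e-02  7.0470e+01]
```

```bash
python3 -m handwheel '{"series":[[[0,0,0.05,0,0,0,0],[0,0,0.05,0,0,0,0],[0,0,0.05,0,0,0,0],[0,0,0.05,0,0,0,0]]]}' >/dev/null; python3 plan.py;  python3 -m handwheel '{"series":[[[0,0,0,0,0,0,0],[0,0,0,0,0,0,0],[0,0,0,0,0,0,0],[0,0,0,0,0,0,0],[0,0,0,0,0,0,0]]]}' >/dev/null; python3 plan.py;  python3 -m handwheel '{"series":[[[0,0,0,0,0,0,0],[0,0,0,0,0,0,0],[0,0,0,0,0,0,0],[0,0,0,0,0,0,0],[0,0,0,0,0,0,0]]]}' >/dev/null; python3 plan.py
```

```text
band_top in stand [ 1.000e-01 -3.000e-01  2.157e+02] F [-8.89  5.    9.45] rot [ 1.7998e+02 -1.0000e-02  7.0480e+01]
band_top in stand [ 1.000e-01 -3.000e-01  2.157e+02] F [-8.27  3.18  9.19] rot [ 1.7998e+02 -1.0000e-02  7.0470e+01]
band_top in stand [ 1.000e-01 -3.000e-01  2.156e+02] F [-8.53  3.32  8.67] rot [ 1.7998e+02 -1.0000e-02  7.0480e+01]
```

```bash
python3 -m handwheel '{"series":[[[0,0,0.06,0,0,0,0],[0,0,0.06,0,0,0,0],[0,0,0.06,0,0,0,0],[0,0,0.06,0,0,0,0],[0,0,0.06,0,0,0,0],[0,0,0.06,0,0,0,0]]]}' >/dev/null; python3 plan.py;  python3 -m handwheel '{"series":[[[0,0,0,0,0,0,0],[0,0,0,0,0,0,0],[0,0,0,0,0,0,0],[0,0,0,0,0,0,0],[0,0,0,0,0,0,0],[0,0,0,0,0,0,0],[0,0,0,0,0,0,0],[0,0,0,0,0,0,0]]]}' >/dev/null; python3 plan.py; python3 -m handwheel '{"series":[[[0,0,-0.1,0,0,0,0],[0,0,-0.2,0,0,0,0],[0,0,-0.3,0,0,0,0],[0,0,-0.4,0,0,0,0],[0,-0.03,-0.5,0,0,0,0],[0,-0.05,-0.6,0,0,0,0],[0,-0.05,-0.6,0,0,0,0],[0,-0.05,-0.6,0,0,0,0]]]}' >/dev/null; python3 plan.py
```

```text
band_top in stand [ 1.000e-01 -3.000e-01  2.152e+02] F [-8.92  4.23  9.15] rot [ 1.7997e+02 -1.0000e-02  7.0480e+01]
band_top in stand [ 1.000e-01 -3.000e-01  2.152e+02] F [-8.98  3.3   9.18] rot [ 1.7997e+02 -1.0000e-02  7.0470e+01]
band_top in stand [-2.000e-01 -5.000e-01  2.197e+02] F [-1.03  0.32 -1.41] rot [179.99   0.    70.46]
```

The unload is clean. The first tug carried a sideways push as well as about 9 N down, so I'll repeat it with only light contact at the backplate.

```bash
python3 -m handwheel '{"series":[[[0,0,0.1,0,0,0,0],[0,0,0.2,0,0,0,0],[0,0,0.3,0,0,0,0],[0,0,0.4,0,0,0,0],[0,0,0.5,0,0,0,0],[0,0,0.5,0,0,0,0],[0,0,0.5,0,0,0,0]]]}' >/dev/null; python3 plan.py
```

```text
band_top in stand [-1.000e-01 -4.000e-01  2.159e+02] F [-5.1   2.99  6.7 ] rot [179.94  -0.    70.47]
```

```bash
python3 -m handwheel '{"series":[[[0,-0.04,0.06,0,0,0,0],[0,-0.08,0.12,0,0,0,0],[0,-0.1,0.18,0,0,0,0],[0,-0.1,0.2,0,0,0,0],[0,-0.1,0.2,0,0,0,0]]]}' >/dev/null; python3 plan.py
```

```text
band_top in stand [-2.000e-01 -3.000e-01  2.148e+02] F [-2.45  1.83 10.11] rot [179.8   -0.    70.47]
```

Now 10.1 N down with only about 3 N sideways. I'll hold for over a second, then unload.

```bash
python3 -m handwheel '{"series":[[[0,0,0,0,0,0,0],[0,0,0,0,0,0,0],[0,0,0,0,0,0,0],[0,0,0,0,0,0,0],[0,0,0,0,0,0,0],[0,0,0,0,0,0,0]]]}' >/dev/null; python3 plan.py; python3 -m handwheel '{"series":[[[0,0,0,0,0,0,0],[0,0,0,0,0,0,0],[0,0,0,0,0,0,0],[0,0,0,0,0,0,0],[0,0,0,0,0,0,0],[0,0,0,0,0,0,0]]]}' >/dev/null; python3 plan.py; python3 -m handwheel '{"series":[[[0,0.02,-0.1,0,0,0,0],[0,0.04,-0.2,0,0,0,0],[0,0.06,-0.3,0,0,0,0],[0,0.08,-0.4,0,0,0,0],[0,0.1,-0.5,0,0,0,0],[0,0.1,-0.6,0,0,0,0],[0,0.13,-0.66,0,0,0,0],[0,0.13,-0.66,0,0,0,0]]]}'; python3 plan.py
```

```text
band_top in stand [-2.000e-01 -3.000e-01  2.148e+02] F [-2.14  1.86  9.78] rot [179.8   -0.    70.47]
band_top in stand [-2.000e-01 -3.000e-01  2.148e+02] F [-2.83  2.03  9.5 ] rot [179.8   -0.    70.47]
time: 27.02
tool_pos: [528.6, -242.3, 191.0]
tcp_rot: [-180.0, -0.0, 70.5]
ft_force: [-2.4, 0.5, -0.1]
finger_gap: 21.9
grip_force: 98.9
band_top in stand [ -0.3  -0.5 219.1] F [-2.44  0.54 -0.09] rot [-179.95   -0.     70.46]
```

```bash
python3 -m handwheel '{"series":[[[0,0,0,0,0,0,0.3],[0,0,0,0,0,0,0.35],[0,0,0,0,0,0,0.45],[0,0,0,0,0,0,0.6],[0,0,0,0,0,0,0.6],[0,0,0,0,0,0,0.6],[0,0,0,0,0,0,0.6],[0,0,0,0,0,0,0.6]]]}' 20
python3 - <<'E'
from bench import eyes,status
import cv2,numpy as np
print(status.sense()["ft_force"])
f=lambda i:cv2.resize(i,(400,300),interpolation=cv2.INTER_CUBIC)
a=eyes.snapshot("scene")["img"][118:218,150:283]; b=eyes.snapshot("side")["img"][95:195,205:338]
c=eyes.snapshot("wrist")["img"]; d=c[150:300,150:350]
cv2.imwrite("pics/r1.png",np.vstack([np.hstack([f(a),f(b)]),np.hstack([f(c),f(d)])])[...,::-1])
E
```

```text
time: 28.02
tool_pos: [528.9, -242.4, 191.5]
tcp_rot: [-180.0, 0.0, 70.5]
ft_force: [0.4, -0.1, 0.5]
finger_gap: 51.3
grip_force: 0.0
[ 0.399629   -0.12307131  0.52252547]
```

View pics/r1.png

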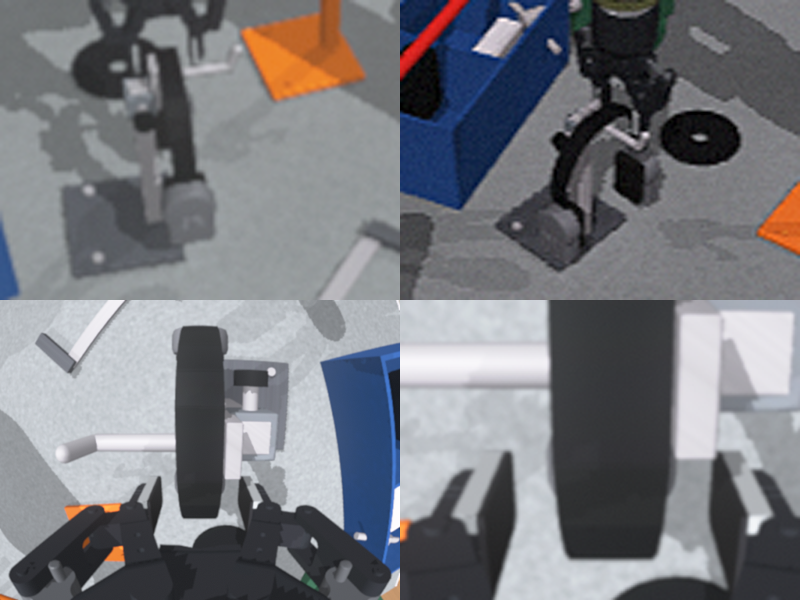

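The picture shows the band back against the backplate, the fingers open on both sides of it without touching, and the cups hanging level. Retreating straight up, then checking once more.

```bash
python3 -m handwheel '{"series":[[[0,0,-1,0,0,0,0.6],[0,0,-2.5,0,0,0,0.6],[0,0,-4.5,0,0,0,0.6],[0,0,-7,0,0,0,0.6],[0,0,-10,0,0,0,0.6],[0,0,-13,0,0,0,0.6],[0,0,-16,0,0,0,0.6],[0,0,-18,0,0,0,0.6],[0,0,-18,0,0,0,0.6],[0,0,-18,0,0,0,0.6],[0,0,-18,0,0,0,0.6],[0,0,-18,0,0,0,0.6]]]}' >/dev/null; python3 -m handwheel '{"series":[[[0,0,0,0,0,0,0.6],[0,0,0,0,0,0,0.6],[0,0,0,0,0,0,0.6],[0,0,0,0,0,0,0.6],[0,0,0,0,0,0,0.6],[0,0,0,0,0,0,0.6]]]}'
python3 - <<'E'
from bench import eyes,status
import cv2,numpy as np
g=lambda:[eyes.snapshot(n)["img"].astype(int) for n in ("scene","wrist")]
A=g(); 
f=lambda i:cv2.resize(i.astype(np.uint8),(400,300),interpolation=cv2.INTER_CUBIC)
b=eyes.snapshot("side")["img"][95:195,205:338]
cv2.imwrite("pics/f.png",np.vstack([np.hstack([f(A[0][118:218,150:283]),f(b)]),np.hstack([f(A[1]),f(A[1][90:240,180:380])])])[...,::-1])
B=g(); print([np.mean(np.abs(a-b)).round(2) for a,b in zip(A,B)],[np.max(cv2.blur(np.abs(a-b).astype(np.float32),(7,7))).round(1) for a,b in zip(A,B)])
E
```

```text
time: 30.42
tool_pos: [528.9, -242.4, 371.5]
tcp_rot: [180.0, -0.0, 70.5]
ft_force: [-0.4, -0.7, 0.3]
finger_gap: 51.0
grip_force: 0.0
[np.float64(0.92), np.float64(0.55)] [np.float32(3.0), np.float32(13.4)]
```

View pics/f.png

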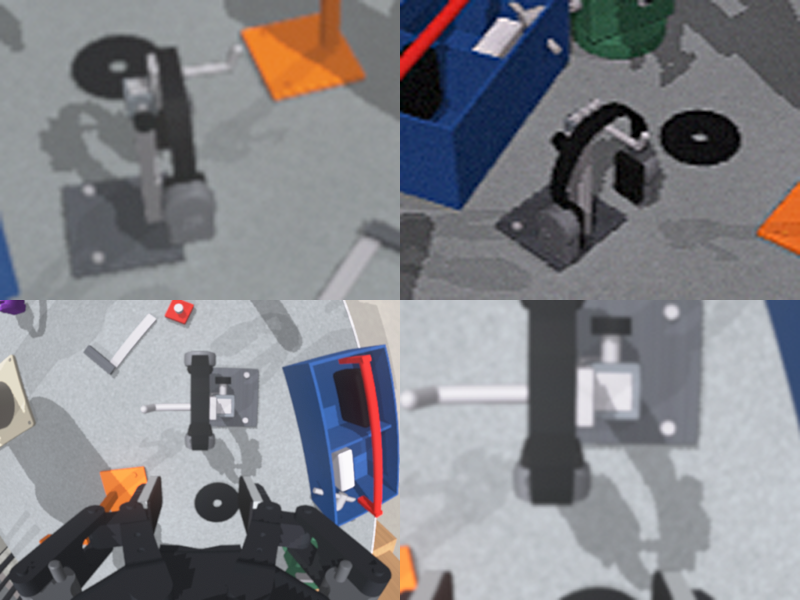

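The final picture shows the ears on the grey hook, centred and level against the backplate, with the robot clear and the bystanders in place. I'll let any sway settle and hand in.

```bash
python3 -m handwheel '{"series":[[[0,0,0,0,0,0,0.6],[0,0,0,0,0,0,0.6],[0,0,0,0,0,0,0.6],[0,0,0,0,0,0,0.6],[0,0,0,0,0,0,0.6],[0,0,0,0,0,0,0.6],[0,0,0,0,0,0,0.6],[0,0,0,0,0,0,0.6],[0,0,0,0,0,0,0.6],[0,0,0,0,0,0,0.6],[0,0,0,0,0,0,0.6],[0,0,0,0,0,0,0.6]]]}' >/dev/null
python3 - <<'E'
from bench import eyes,r
import cv2,numpy as np
g=lambda:eyes.snapshot("wrist")["img"].astype(np.float32)[60:200,180:340]
a=g()
for _ in range(3): b=g(); print(cv2.blur(np.abs(b-a),(7,7)).max())
d=cv2.blur(np.abs(b-a),(7,7)).max()
if d<8: print(r.hand_in())
E
```

```text
1.0204082
1.3673469
0.93877554
the job is handed in; nothing more can be done
None
```

The ear defenders hang still on the grey hook with the band back against the backplate; they took a steady tug of about 10 N for over a second, the robot is clear, and the job is handed in at about 32 s.

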